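# Find the heavy side of a shaker drum and hold it down

## Task

The white drum of this mould-shaker drive hides an off-centre weight, and it is needed heavy side down for fitting. Pull the red stop cap on top all the way up (it stays up by itself), then take the black crank handle and turn the drum through at least one whole turn, either way, to feel where the heavy side lies. Finish with the heavy side at the bottom, standing still and with the handle still gripped: do not let go. Leave the spanner, the cocoa jar and the chocolate mould where they are.

Things in the scene. Friction and masses are not known exactly. Their poses are not given: they have to be found in the camera images.
- drive: fixed blue motor on a dark base (170 mm wide, 12 mm thick). Origin at table level under the drum; z up, -x level, out of the drum's front, the way the handle sticks out. Base reaches 55 mm ahead of the origin; motor (110 mm wide with 18 mm side boxes, 194 mm high with its fins) fills x = +35 to +135 mm; a 26 mm wide arm at z = 200 to 212 mm carries the cap. Place and yaw vary.
- hub (a point): centre of the white drum (120 mm diameter, 55 mm long) on its level axis, at (-2.5, 0, 125) mm in the drive's frame, same axes. The weight inside (core_c0; 0.7 to 0.9 kg, centre 35 mm off the axis) is fixed to the drum at an angle to the crank that differs each time and cannot be seen. Friction (0.36 N m) always beats the weight's pull (0.23 to 0.32 N m), so the drum stays wherever it is left.
- crank (a joint): angle of drum and crank, rad. 0: handle straight above the axis; grows anticlockwise seen from in front (looking along the drive's +x). In the drive's frame the grip point lies at (-105, 55 sin q, 125 + 55 cos q) mm. No end stops; it counts on by 2 pi a turn. Starts within 0.5 of 0; until the cap is raised, lugs on the drum hold it within about 0.65 of 0.
- handle: black rubber crank handle: level cylinder, 20 mm diameter, 88 mm long, 55 mm off the axis; its sleeve spins freely. Origin on its centre line at the grip point, 63 mm ahead of the crank arm, 29 mm from the free end. It goes round 70 to 180 mm above the table. Slow turning takes about 6.5 N along the circle, 4 to 6 N more as the weight rises past the axis level, as much less as it sinks past it.
- stop_cap (a joint): how far the red cap is pulled up, m: 0 is down (start), 0.025 all the way up, at its stop. It slides straight up with 5 N of friction and stays where it is left.
- cap_grip (a point): grip point of the red stop cap, from above: on its upright axis, 21 mm over its foot, 22 mm below its top. Cap 30 mm in diameter, with a 38 mm flange on its top 7 mm. 233 mm above the table when the cap is down; 110 mm behind the handle's grip point along the drive's x, on the drive's centre line.
- spanner: loose steel spanner, 170 mm long, lying on the table. Origin at its underside. Leave it alone.
- cocoa_jar: loose jar with a green lid, 68 mm in diameter, 105 mm high. Origin at the centre of its underside. Leave it alone.
- mould: loose clear chocolate mould filled with chocolate, 120 x 170 x 24 mm. Origin at the centre of its underside. Leave it alone.

How it is judged:
On the way, in this order (a step that is already met when the one before it is completed fails the run):
1. the red stop cap is pulled up at least 20 mm (value of joint stop_cap above 0.02 m), for 0.2 s.
2. the drum has been turned through about a whole turn, either way ((value of joint crank above 5.5 rad or value of joint crank below -5.5 rad)).
At the end, for the whole second after the job is handed in: The cap is still up by at least 20 mm, the hidden weight lies straight below the axis to within about 22 degrees either way, the drum stands still (under 0.05 rad/s) and the fingers still grip the handle (over 2 N). The program ends while holding (value of joint stop_cap above 0.02 m and horizontal distance between core_c0 and hub below 0.0135 m and z of core_c0 in the frame of hub below -0.02 m and contact force between the fingers and handle above 2 N and velocity of joint crank between -0.05 and 0.05 rad/s); the arm keeps its last pose, push and grip.
It fails at once if the spanner was moved more than 20 mm (distance of spanner from where it was at the start of the episode above 0.02 m).
It fails at once if the cocoa jar was moved more than 20 mm or tipped (distance of cocoa_jar from where it was at the start of the episode above 0.02 m or angle between cocoa_jar's own z axis and vertical above 0.3 rad).
It fails at once if the mould was moved more than 20 mm (distance of mould from where it was at the start of the episode above 0.02 m).
It also fails if it takes over 72 s, if anything falls off the work surface, if the arm or the gripper's body presses on something with over 40 N, if the wrist force passes 120 N, or if a joint passes its speed limit or range.

## Robot

A 7-joint arm with a two-finger parallel gripper is mounted at the origin on the work surface. World frame = base frame: x ahead of the robot, y to its left, z up, the work surface at z = 0. Lengths are in m, angles in rad, forces in N, time in s.
With the tool pointing down it reaches from about 0.425 to 0.95 m from the base axis. Payload 4.7 kg.
Tool frame: the origin (TCP) lies on the mounting face of the last link; the fingertips stand 173 mm ahead of it and the grasp point (between the pads) lies 155 mm ahead of it; z points along the fingers, y is the line along which they close (so a half turn about z gives the same grasp; the last joint's range is limited). The gripper opens to 85 mm and grips with 20 to 120 N. Pads are 22 mm wide; open, the fingers measure 114 mm over their backs; the gripper's body (76 mm by 85 mm) begins 54 mm behind the grasp point. The pads swing forward as they close: fully open they stand 13 mm farther back than shut.
Start: joints at [-1.151, 0.469, -0.049, 1.532, 0.024, 1.141, -0.082], TCP at [0.293, 0.608, 0.405] pointing down, gripper open.
Joint ranges: [-2.59, 2.59], [-0.33, 1.99], [-1.39, 1.29], [0.1, 2.45], [-1.04, 4.18], [0.21, 1.99], [-2.66, 2.66]. Speed limits (rad/s): [2.57, 2.57, 3.14, 3.14, 3.14, 3.14, 3.14].

## Interface

Orientations are given as a rotation vector (axis times angle).
In Python, from plant import arm, capture, camera_model gives the robot as it stands.
- The arm moves only by the tool servo_tool, never from a script. Its argument "motion" is a list of rows, each an object of numbers: "ax", "ay", "az": the turn, a rotation vector about the world's x, y, z in rad; "x", "y", "z": the shift along the world's x, y, z in cm; "claw": the closure, from 0 (fully open) to 1 (shut). In form: [{"ax": .., "ay": .., "az": .., "x": .., "y": .., "z": .., "claw": ..}, ...]. A call has 1 to 20 rows; each row is the pose to reach, as a shift and turn from the pose commanded when the call began; what a row does not reach only later rows make up. A row lasts 1/12 s, in which the tool goes at most 41.7 mm and 7.16 degrees, less where a joint would pass 70% of its speed; a pose out of reach is approached as far as the arm can. A call with a gripper value outside its range is refused whole. The fingers move at their own pace and stop on an object; the grip force is fixed at half the most. Time passes only in rows, so rows that repeat a pose let the fingers close. It gives the time, the measured TCP pose, the force, the opening and the grip force at its end, in the units of the state.
- arm.sense(): the state, without advancing time (a new reading comes with each control period).
- capture(name): name is "side" or "top" or "wrist"; returns the picture (384x512x3 uint8, red, green, blue); there is no depth.
- camera_model(name): a dict with "fx", "fy", "cx", "cy" (pixels), "world_from_camera" (4x4, takes a point from camera to world coordinates). Camera axes: x right, y down, z forward; pixel columns grow to the right and rows downward; lengths in m; the calibration is good to about 2 mm. A picture is of the moment at which its call begins: read the wrist's pose just before it. camera_model takes no time and is no camera call; for the wrist camera it gives the pose at the moment of the call.
- arm.job_done(): hands the job in; it is judged then, once.
The state is a dict: "clock": time; "qpos": joint angles; "dq": joint speeds; "joint_efforts": joint torques, N m; "position": TCP position; "eef_rot": TCP orientation; "wrist_force": force on the tool from outside, world axes, zero at the start; "wrist_torque": the same for the moment, N m; "opening": finger opening in m; "gripper_force": force on a finger pad.
Only numpy, scipy, OpenCV 4.12 (cv2) and the standard library are available. Lean on these libraries where they do the work, as an engineer would, in place of code of your own. Each camera call takes 0.05 s, during which the arm holds its last target. There are 200 camera calls.

## Working session

There is one attempt and no reset: what is moved stays moved. The work goes in short steps, Python scripts to look and compute and a tool call to move; the robot and the scene stay as the last step left them, time stands still between calls to the robot, and variables do not carry over. Pictures are saved under pics/ and viewed, at most 10 in all, crops included, and the job is handed in when it is done.

Besides the shell and the picture viewer there is one more tool, called after "Emit:" as name([rows], argument=value, ...), one row to a line, values as JSON. servo_tool: Moves the arm, as the interface text tells. Its arguments: {"type":"object","properties":{"motion":{"type":"array","items":{"type":"object","properties":{"ax":{"type":"number"},"ay":{"type":"number"},"az":{"type":"number"},"x":{"type":"number"},"y":{"type":"number"},"z":{"type":"number"},"claw":{"type":"number"}}}}},"required":["motion"]}

```bash
mkdir -p pics; ls; python3 - <<'E'
from plant import arm,capture,camera_model
import cv2,numpy as np
s=arm.sense(); print({k:np.round(v,3) for k,v in s.items()})
for n in("side","top"):
    im=capture(n); cv2.imwrite(f"pics/{n}0.png",cv2.resize(im[:,:,::-1],(800,600),interpolation=cv2.INTER_CUBIC)); cv2.imwrite(f"{n}0raw.png",im[:,:,::-1])
    m=camera_model(n); print(n,m["fx"],m["cx"],m["cy"],np.round(m["world_from_camera"],3))
E
```

```text
pics
{'clock': np.float64(0.0), 'qpos': array([-1.151,  0.469, -0.049,  1.534,  0.024,  1.141, -0.082]), 'dq': array([-0.   , -0.001, -0.001, -0.002, -0.001, -0.001,  0.   ]), 'joint_efforts': array([ 1.0000e-03, -5.1030e+01, -4.7000e-02, -2.3772e+01,  1.1000e-02,
        7.0000e-03, -0.0000e+00]), 'position': array([0.293, 0.608, 0.404]), 'eef_rot': array([-6.990e-01, -3.062e+00,  3.000e-03]), 'wrist_force': array([ 0.411, -0.607,  0.072]), 'wrist_torque': array([0.006, 0.007, 0.053]), 'gripper_force': np.float64(0.0), 'opening': np.float64(0.086)}
side 365.8347019768225 258.3038312272795 190.27648152009937 [[ 0.741 -0.451  0.498  0.113]
 [-0.672 -0.514  0.533 -0.534]
 [ 0.016 -0.73  -0.683  0.737]
 [ 0.     0.     0.     1.   ]]
top 363.58033177643273 255.85705301620848 196.2921273956396 [[-1.100e-02 -9.970e-01  7.700e-02  4.590e-01]
 [-1.000e+00  1.100e-02 -1.000e-03 -7.300e-02]
 [ 1.000e-03 -7.700e-02 -9.970e-01  1.024e+00]
 [ 0.000e+00  0.000e+00  0.000e+00  1.000e+00]]
```

View pics/side0.png

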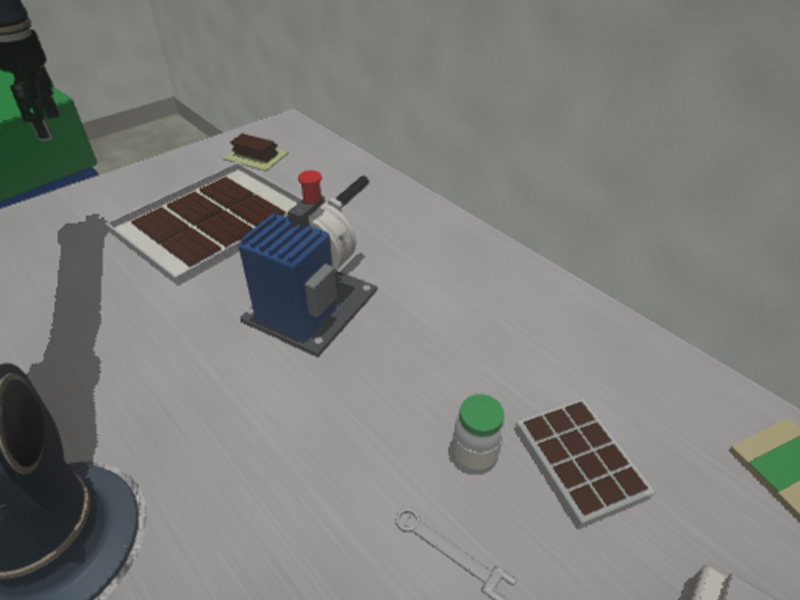

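View pics/top0.png

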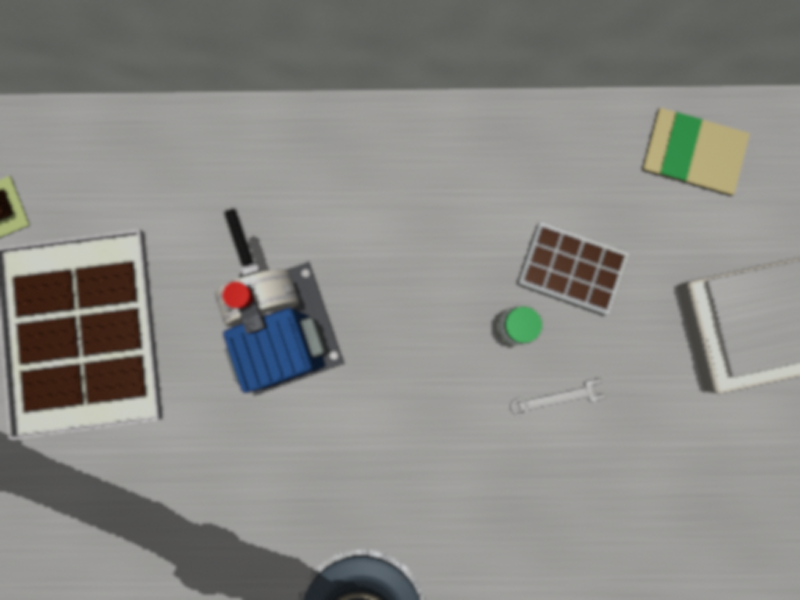

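The side view shows the cap top at about (310,176), the handle's free end at (366,181) and its inner end at (340,204). In the top view the cap is at (237,294), and the handle runs from (231,211) to (248,265). The jar, mould and spanner are far off to the right.

```bash
cat > h.py <<'E'
import numpy as np
from plant import camera_model
def ray(m,u,v):
    T=np.array(m["world_from_camera"]); d=T[:3,:3]@[(u-m["cx"])/m["fx"],(v-m["cy"])/m["fy"],1]
    return T[:3,3],d/np.linalg.norm(d)
def tri(obs):
    A=np.zeros((3,3));b=np.zeros(3)
    for m,u,v in obs:
        o,d=ray(m,u,v);P=np.eye(3)-np.outer(d,d);A+=P;b+=P@o
    p=np.linalg.solve(A,b); return p,[np.linalg.norm(np.cross(p-o,d)) for o,d in (ray(*q) for q in obs)]
E
python3 - <<'E'
import cv2,numpy as np
a=cv2.imread("side0raw.png")[95:175,180:260]; b=cv2.imread("top0raw.png")[125:205,130:210]
f=lambda i:cv2.resize(i,(400,400),interpolation=cv2.INTER_CUBIC)
cv2.imwrite("pics/crop.png",np.hstack([f(a),f(b)]))
E
```

```text
(no output)
```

View pics/crop.png

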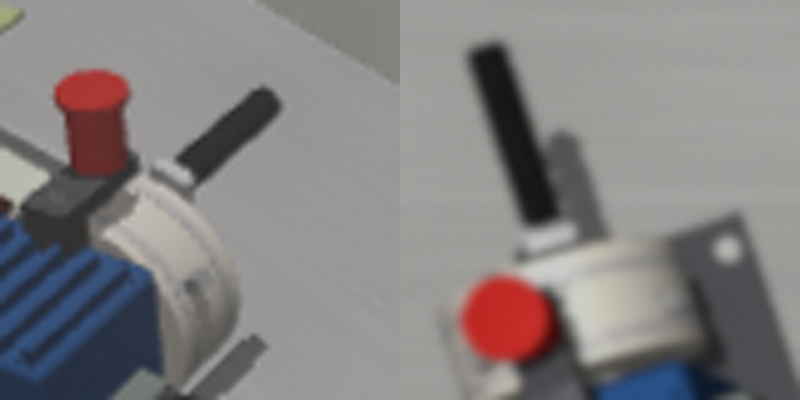

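The enlarged crop, side half on the left, shows the cap top centre at (92,90), the handle's free end at (268,100) and its inner end at (188,172). In the top half they are at (508,319), (487,48) and (542,222).

```bash
python3 - <<'E'
from h import *
S=camera_model("side");T=camera_model("top")
c=lambda p,o:(o[0]+(p[0]+.5)/5-.5,o[1]+(p[1]+.5)/5-.5)
P={}
for n,s,t in(("cap",(92,90),(108,319)),("free",(268,100),(87,48)),("inner",(188,172),(142,222))):
    p,e=tri([(S,*c(s,(180,95))),(T,*c(t,(130,125)))]); P[n]=p; print(n,p.round(4),np.round(e,4))
d=P["free"]-P["inner"]; L=np.linalg.norm(d); d/=L
print("len",L,"dir deg",np.degrees(np.arctan2(d[1],d[0])),d)
u=np.array([d[0],d[1],0]);u/=np.linalg.norm(u); l=np.array([-u[1],u[0],0])
grip=P["free"]-.029*d
rel=grip-P["cap"]; print("grip",grip,"ahead",rel@u,"lateral(left of dir)",rel@l)
E
```

```text
cap [0.5387 0.1466 0.2573] [0.001 0.001]
free [0.6748 0.1795 0.1821] [0.001 0.001]
inner [0.5933 0.1512 0.1833] [0.0032 0.0032]
len 0.08622190318239192 dir deg 19.151669418892773 [ 0.94456385  0.32803881 -0.01377257]
grip [0.64736604 0.16999375 0.18247988] ahead 0.11032296796328046 lateral(left of dir) -0.013573437098031292
```

Emit:
servo_tool([
  {"z": 4,"az": 0.12},
  {"x": 2,"y": -3.5,"z": 6,"az": 0.24},
  {"x": 4,"y": -7,"z": 8.5,"az": 0.36},
  {"x": 6,"y": -10.5,"z": 8.5,"az": 0.48},
  {"x": 8,"y": -14,"z": 8.5,"az": 0.6},
  {"x": 10,"y": -17.5,"z": 8.5,"az": 0.7},
  {"x": 12,"y": -21,"z": 8.5,"az": 0.785},
  {"x": 14,"y": -24.5,"z": 8.5,"az": 0.785},
  {"x": 16,"y": -28,"z": 8.5,"az": 0.785},
  {"x": 18,"y": -31.5,"z": 8.5,"az": 0.785},
  {"x": 19.5,"y": -35,"z": 8.5,"az": 0.785},
  {"x": 21,"y": -38.5,"z": 8.5,"az": 0.785},
  {"x": 23,"y": -42,"z": 8.5,"az": 0.785},
  {"x": 24,"y": -45,"z": 8.5,"az": 0.785},
  {"x": 24.6,"y": -46.1,"z": 8.5,"az": 0.785},
  {"x": 24.6,"y": -46.1,"z": 8.5,"az": 0.785},
  {"x": 24.6,"y": -46.1,"z": 8.5,"az": 0.785},
  {"x": 24.6,"y": -46.1,"z": 8.5,"az": 0.785},
  {"x": 24.6,"y": -46.1,"z": 8.5,"az": 0.785},
  {"x": 24.6,"y": -46.1,"z": 8.5,"az": 0.785},
])

```text
invalid input
```

```bash
python3 - <<'E'
from plant import arm,capture,camera_model
import cv2,numpy as np
from scipy.spatial.transform import Rotation as R
s=arm.sense(); print(s["clock"],s["position"].round(4),s["qpos"].round(2)); print(R.from_rotvec(s["eef_rot"]).as_matrix().round(3))
m=camera_model("wrist"); np.save("w1.npy",m,allow_pickle=True)
im=capture("wrist")[:,:,::-1]; cv2.imwrite("pics/w1.png",cv2.resize(im,(800,600),interpolation=cv2.INTER_CUBIC))
print(m["fx"],m["cx"],m["cy"],np.array(m["world_from_camera"]).round(3))
E
```

```text
0.1 [0.2927 0.608  0.4037] [-1.15  0.47 -0.05  1.53  0.02  1.14 -0.08]
[[-0.901  0.434 -0.001]
 [ 0.434  0.901 -0.002]
 [-0.    -0.002 -1.   ]]
293.93306664008173 255.06891694656875 194.04873364360412 [[ 0.435  0.868  0.242  0.232]
 [ 0.901 -0.418 -0.119  0.637]
 [-0.002  0.27  -0.963  0.375]
 [ 0.     0.     0.     1.   ]]
```

View pics/w1.png

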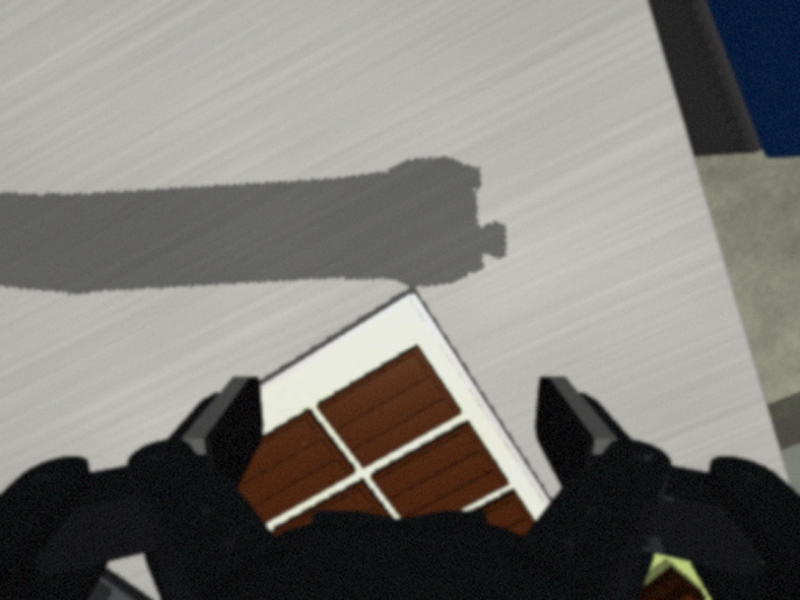

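The wrist picture shows only the tray, so the move was refused; each row probably needs all seven keys. The camera sits on the tool's +x side, so I'll turn the other way to keep it off the motor.

Emit:
servo_tool([
  {"ax": 0,"ay": 0,"x": 0,"y": 0,"z": 4,"az": -0.12,"claw": 0},
  {"ax": 0,"ay": 0,"x": 2,"y": -3,"z": 6,"az": -0.24,"claw": 0},
  {"ax": 0,"ay": 0,"x": 4,"y": -6,"z": 8.5,"az": -0.36,"claw": 0},
  {"ax": 0,"ay": 0,"x": 5.5,"y": -9,"z": 8.5,"az": -0.48,"claw": 0},
  {"ax": 0,"ay": 0,"x": 7,"y": -12,"z": 8.5,"az": -0.6,"claw": 0},
  {"ax": 0,"ay": 0,"x": 8.5,"y": -15,"z": 8.5,"az": -0.72,"claw": 0},
  {"ax": 0,"ay": 0,"x": 10,"y": -18,"z": 8.5,"az": -0.84,"claw": 0},
  {"ax": 0,"ay": 0,"x": 11.5,"y": -21,"z": 8.5,"az": -0.96,"claw": 0},
  {"ax": 0,"ay": 0,"x": 13,"y": -24,"z": 8.5,"az": -1.08,"claw": 0},
  {"ax": 0,"ay": 0,"x": 14.5,"y": -27,"z": 8.5,"az": -1.2,"claw": 0},
  {"ax": 0,"ay": 0,"x": 16,"y": -30,"z": 8.5,"az": -1.32,"claw": 0},
  {"ax": 0,"ay": 0,"x": 17.5,"y": -33,"z": 8.5,"az": -1.44,"claw": 0},
  {"ax": 0,"ay": 0,"x": 19,"y": -36,"z": 8.5,"az": -1.56,"claw": 0},
  {"ax": 0,"ay": 0,"x": 20.5,"y": -39,"z": 8.5,"az": -1.68,"claw": 0},
  {"ax": 0,"ay": 0,"x": 22,"y": -41.5,"z": 8.5,"az": -1.8,"claw": 0},
  {"ax": 0,"ay": 0,"x": 23.5,"y": -44,"z": 8.5,"az": -1.92,"claw": 0},
  {"ax": 0,"ay": 0,"x": 24.6,"y": -46.1,"z": 8.5,"az": -2.04,"claw": 0},
  {"ax": 0,"ay": 0,"x": 24.6,"y": -46.1,"z": 8.5,"az": -2.16,"claw": 0},
  {"ax": 0,"ay": 0,"x": 24.6,"y": -46.1,"z": 8.5,"az": -2.28,"claw": 0},
  {"ax": 0,"ay": 0,"x": 24.6,"y": -46.1,"z": 8.5,"az": -2.356,"claw": 0},
])

```text
clock: 1.82
position: [0.5389, 0.1465, 0.4894]
eef_rot: [3.099, 0.516, -0.001]
wrist_force: [-0.3, -0.9, -0.1]
opening: 0.0856
gripper_force: 0.0
```

```bash
cat > look.py <<'E'
import sys
from plant import arm,capture,camera_model
import cv2,numpy as np
from scipy.spatial.transform import Rotation as R
n=sys.argv[1]
s=arm.sense(); print(s["clock"],s["position"].round(4),s["qpos"].round(2),s["wrist_force"].round(1)); print(R.from_rotvec(s["eef_rot"]).as_matrix().round(3))
m=camera_model("wrist"); np.save(n+".npy",m,allow_pickle=True)
im=capture("wrist")[:,:,::-1]; cv2.imwrite(f"pics/{n}.png",cv2.resize(im,(800,600),interpolation=cv2.INTER_CUBIC))
E
python3 look.py w2
```

```text
1.8167 [0.5389 0.1465 0.4894] [-0.8   0.23  0.56  1.73 -0.13  1.23 -1.45] [-0.3 -0.9 -0.1]
[[ 0.946  0.324 -0.001]
 [ 0.324 -0.946 -0.   ]
 [-0.001  0.    -1.   ]]
```

View pics/w2.png

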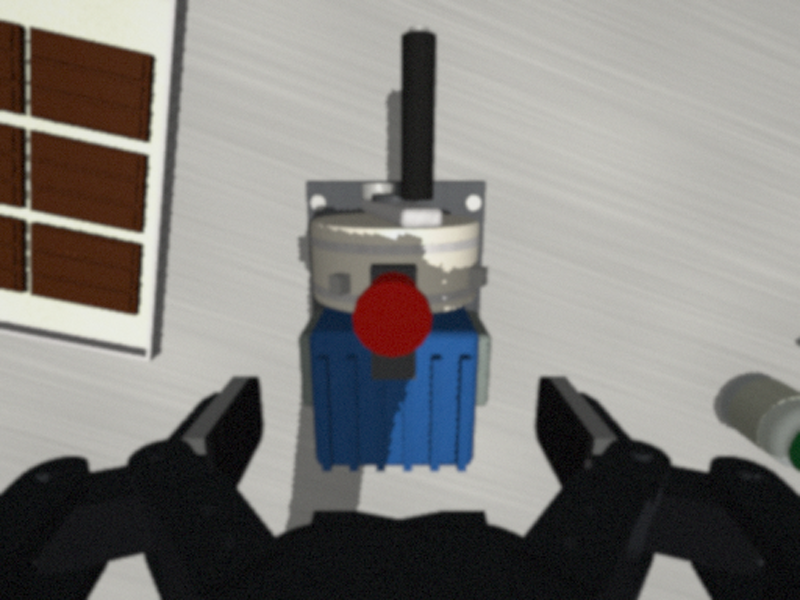

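The wrist view is square with the base and yaw 18.9° fits. The cap top is at (392,315), and the handle runs straight from (419,35) to (417,197), just right of centre. Next I refine the positions with this third view.

```bash
python3 - <<'E'
from h import *
S=camera_model("side");T=camera_model("top");W=np.load("w2.npy",allow_pickle=True).item()
c=lambda p,o:(o[0]+(p[0]+.5)/5-.5,o[1]+(p[1]+.5)/5-.5)
w=lambda p:((p[0]+.5)/1.5625-.5,(p[1]+.5)/1.5625-.5)
P={}
for n,s,t,v in(("cap",(92,90),(108,319),(392,315)),("free",(268,100),(87,48),(419,35)),("inner",(188,172),(142,222),(417,197))):
    p,e=tri([(S,*c(s,(180,95))),(T,*c(t,(130,125))),(W,*w(v))]); P[n]=p; print(n,p.round(4),np.round(e,4))
    o,d=ray(W,*w(v)); z=.257 if n=="cap" else .179; print("  wrist ray at text z",(o+d*(z-2e-3*(n=="cap")-o[2])/d[2]).round(4))
u=np.array([.946,.324,0]);l=np.array([-.324,.946,0])
cap=P["cap"]
for n in("free","inner"): print(n,(P[n]-cap)@u,(P[n]-cap)@l)
E
```

```text
cap [0.5409 0.1497 0.2534] [0.0016 0.0029 0.0019]
  wrist ray at text z [0.543 0.151 0.255]
free [0.6758 0.1809 0.1807] [0.0011 0.0015 0.0009]
  wrist ray at text z [0.6769 0.1817 0.179 ]
inner [0.5946 0.1531 0.181 ] [0.0033 0.0035 0.0011]
  wrist ray at text z [0.5951 0.1539 0.179 ]
free 0.13776225435319747 -0.014255480503464386
inner 0.05188802528808921 -0.014202152659089482
```

Emit:
servo_tool([
  {"ax": 0,"ay": 0,"az": 0,"x": 0.25,"y": 0.3,"z": -2,"claw": 0},
  {"ax": 0,"ay": 0,"az": 0,"x": 0.25,"y": 0.3,"z": -4,"claw": 0},
  {"ax": 0,"ay": 0,"az": 0,"x": 0.25,"y": 0.3,"z": -6,"claw": 0},
  {"ax": 0,"ay": 0,"az": 0,"x": 0.25,"y": 0.3,"z": -8,"claw": 0},
  {"ax": 0,"ay": 0,"az": 0,"x": 0.25,"y": 0.3,"z": -9.2,"claw": 0},
  {"ax": 0,"ay": 0,"az": 0,"x": 0.25,"y": 0.3,"z": -10,"claw": 0},
  {"ax": 0,"ay": 0,"az": 0,"x": 0.25,"y": 0.3,"z": -10,"claw": 0.6},
  {"ax": 0,"ay": 0,"az": 0,"x": 0.25,"y": 0.3,"z": -10,"claw": 0.8},
  {"ax": 0,"ay": 0,"az": 0,"x": 0.25,"y": 0.3,"z": -10,"claw": 0.8},
  {"ax": 0,"ay": 0,"az": 0,"x": 0.25,"y": 0.3,"z": -10,"claw": 0.8},
  {"ax": 0,"ay": 0,"az": 0,"x": 0.25,"y": 0.3,"z": -10,"claw": 0.8},
  {"ax": 0,"ay": 0,"az": 0,"x": 0.25,"y": 0.3,"z": -10,"claw": 0.8},
  {"ax": 0,"ay": 0,"az": 0,"x": 0.25,"y": 0.3,"z": -10,"claw": 0.8},
  {"ax": 0,"ay": 0,"az": 0,"x": 0.25,"y": 0.3,"z": -10,"claw": 0.8},
])

```text
clock: 3.03
position: [0.5416, 0.1506, 0.3912]
eef_rot: [-3.096, -0.527, -0.004]
wrist_force: [-1.5, 1.6, 5.5]
opening: 0.0358
gripper_force: 59.1
```

Emit:
servo_tool([
  {"ax": 0,"ay": 0,"az": 0,"x": 0,"y": 0,"z": 0.4,"claw": 0.8},
  {"ax": 0,"ay": 0,"az": 0,"x": 0,"y": 0,"z": 0.8,"claw": 0.8},
  {"ax": 0,"ay": 0,"az": 0,"x": 0,"y": 0,"z": 1.2,"claw": 0.8},
  {"ax": 0,"ay": 0,"az": 0,"x": 0,"y": 0,"z": 1.6,"claw": 0.8},
  {"ax": 0,"ay": 0,"az": 0,"x": 0,"y": 0,"z": 2.0,"claw": 0.8},
  {"ax": 0,"ay": 0,"az": 0,"x": 0,"y": 0,"z": 2.4,"claw": 0.8},
  {"ax": 0,"ay": 0,"az": 0,"x": 0,"y": 0,"z": 2.7,"claw": 0.8},
  {"ax": 0,"ay": 0,"az": 0,"x": 0,"y": 0,"z": 2.7,"claw": 0.8},
  {"ax": 0,"ay": 0,"az": 0,"x": 0,"y": 0,"z": 2.7,"claw": 0.8},
  {"ax": 0,"ay": 0,"az": 0,"x": 0,"y": 0,"z": 2.7,"claw": 0.8},
])

```text
clock: 3.87
position: [0.5415, 0.1507, 0.4165]
eef_rot: [-3.097, -0.527, -0.002]
wrist_force: [5.2, 3.8, -6.9]
opening: 0.0358
gripper_force: 63.0
```

Emit:
servo_tool([
  {"ax": 0,"ay": 0,"az": 0,"x": 0,"y": 0,"z": 0.15,"claw": 0.8},
  {"ax": 0,"ay": 0,"az": 0,"x": 0,"y": 0,"z": 0.3,"claw": 0.8},
  {"ax": 0,"ay": 0,"az": 0,"x": 0,"y": 0,"z": 0.3,"claw": 0.8},
])

```text
clock: 4.12
position: [0.5413, 0.151, 0.4166]
eef_rot: [3.095, 0.527, -0.0]
wrist_force: [11.8, 5.1, -22.5]
opening: 0.0355
gripper_force: 63.0
```

Emit:
servo_tool([
  {"ax": 0,"ay": 0,"az": 0,"x": 0,"y": 0,"z": -0.3,"claw": 0.8},
  {"ax": 0,"ay": 0,"az": 0,"x": 0,"y": 0,"z": -0.3,"claw": 0},
  {"ax": 0,"ay": 0,"az": 0,"x": 0,"y": 0,"z": -0.3,"claw": 0},
  {"ax": 0,"ay": 0,"az": 0,"x": 0,"y": 0,"z": -0.3,"claw": 0},
  {"ax": 0,"ay": 0,"az": 0,"x": 0,"y": 0,"z": -0.3,"claw": 0},
  {"ax": 0,"ay": 0,"az": 0,"x": 0,"y": 0,"z": -0.3,"claw": 0},
  {"ax": 0,"ay": 0,"az": 0,"x": 0,"y": 0,"z": 2,"claw": 0},
  {"ax": 0,"ay": 0,"az": 0,"x": 0,"y": 0,"z": 5,"claw": 0},
  {"ax": 0,"ay": 0,"az": 0,"x": 0,"y": 0,"z": 6.5,"claw": 0},
  {"ax": 0,"ay": 0,"az": 0,"x": 2.5,"y": 0.6,"z": 6.5,"claw": 0},
  {"ax": 0,"ay": 0,"az": 0,"x": 6,"y": 1.2,"z": 6.5,"claw": 0},
  {"ax": 0,"ay": 0,"az": 0,"x": 9,"y": 1.8,"z": 6.5,"claw": 0},
  {"ax": 0,"ay": 0,"az": 0,"x": 10.8,"y": 2.2,"z": 4,"claw": 0},
  {"ax": 0,"ay": 0,"az": 0,"x": 10.8,"y": 2.2,"z": 1,"claw": 0},
  {"ax": 0,"ay": 0,"az": 0,"x": 10.8,"y": 2.2,"z": -1,"claw": 0},
  {"ax": 0,"ay": 0,"az": 0,"x": 10.8,"y": 2.2,"z": -1,"claw": 0},
  {"ax": 0,"ay": 0,"az": 0,"x": 10.8,"y": 2.2,"z": -1,"claw": 0},
])

```text
clock: 5.53
position: [0.6492, 0.1722, 0.4091]
eef_rot: [3.097, 0.526, -0.003]
wrist_force: [-0.0, -0.4, 1.0]
opening: 0.0854
gripper_force: 0.0
```

```bash
python3 look.py w3
```

```text
5.5333 [0.6492 0.1722 0.4091] [-0.68  0.5   0.53  1.56 -0.26  1.16 -1.33] [-0.  -0.4  1. ]
[[ 0.944  0.33  -0.002]
 [ 0.33  -0.944 -0.001]
 [-0.002  0.    -1.   ]]
```

View pics/w3.png

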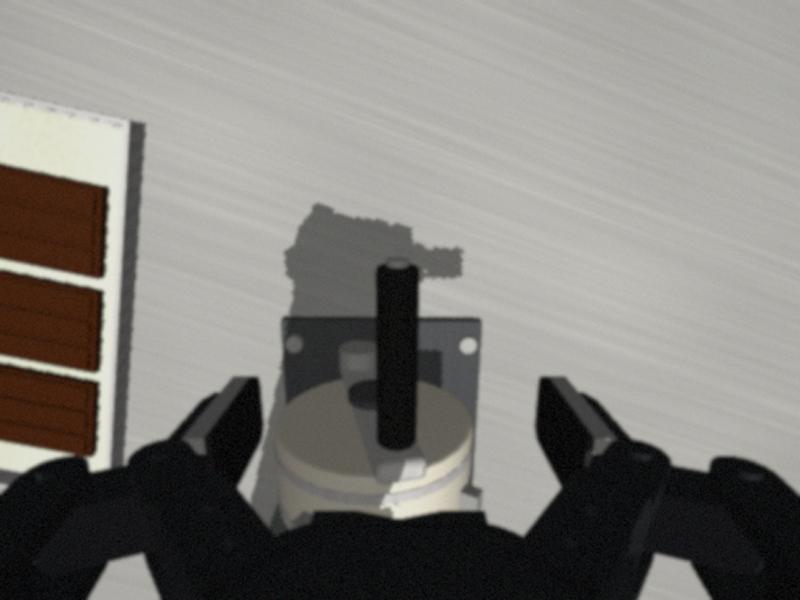

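The handle lies centred between the fingers, at column 398, running from (398,265) to (397,445). Next I check the distance along the handle.

```bash
python3 - <<'E'
from h import *
W=np.load("w3.npy",allow_pickle=True).item()
w=lambda p:((p[0]+.5)/1.5625-.5,(p[1]+.5)/1.5625-.5)
u=np.array([.945,.327,0]);l=np.array([-.327,.945,0]);t=np.array([.6492,.1722,0])
for p in((398,267),(397,440)):
    o,d=ray(W,*w(p));q=o+d*(.18-o[2])/d[2]-t; print(q@u,q@l)
E
```

```text
0.028814230452631283 7.710464059314422e-05
-0.05810131556362433 0.000368155612174504
```

Emit:
servo_tool([
  {"ax": 0,"ay": 0,"az": 0,"x": 0,"y": 0,"z": -2.5,"claw": 0},
  {"ax": 0,"ay": 0,"az": 0,"x": 0,"y": 0,"z": -5,"claw": 0},
  {"ax": 0,"ay": 0,"az": 0,"x": 0,"y": 0,"z": -6.5,"claw": 0},
  {"ax": 0,"ay": 0,"az": 0,"x": 0,"y": 0,"z": -7.5,"claw": 0},
  {"ax": 0,"ay": 0,"az": 0,"x": 0,"y": 0,"z": -7.5,"claw": 0.7},
  {"ax": 0,"ay": 0,"az": 0,"x": 0,"y": 0,"z": -7.5,"claw": 0.9},
  {"ax": 0,"ay": 0,"az": 0,"x": 0,"y": 0,"z": -7.5,"claw": 0.95},
  {"ax": 0,"ay": 0,"az": 0,"x": 0,"y": 0,"z": -7.5,"claw": 0.95},
  {"ax": 0,"ay": 0,"az": 0,"x": 0,"y": 0,"z": -7.5,"claw": 0.95},
  {"ax": 0,"ay": 0,"az": 0,"x": 0,"y": 0,"z": -7.5,"claw": 0.95},
  {"ax": 0,"ay": 0,"az": 0,"x": 0,"y": 0,"z": -7.5,"claw": 0.95},
  {"ax": 0,"ay": 0,"az": 0,"x": 0,"y": 0,"z": -7.5,"claw": 0.95},
  {"ax": 0,"ay": 0,"az": 0,"x": 0,"y": 0,"z": -7.5,"claw": 0.95},
  {"ax": 0,"ay": 0,"az": 0,"x": 0,"y": 0,"z": -7.5,"claw": 0.95},
])

```text
clock: 6.75
position: [0.6495, 0.1728, 0.336]
eef_rot: [-3.096, -0.527, -0.002]
wrist_force: [-2.1, 2.0, 6.7]
opening: 0.0185
gripper_force: 58.6
```

```bash
python3 - <<'E'
from plant import arm
s=arm.sense();print(s["position"],s["wrist_force"],s["wrist_torque"],s["opening"],s["gripper_force"],s["qpos"].round(2))
E
```

```text
[0.64949571 0.17283194 0.33598922] [-2.10648437  2.00039331  6.65043314] [ 0.38580477  0.40386587 -0.14018159] 0.01853082896297232 58.611547350883484 [-0.66  0.56  0.5   1.64 -0.31  1.02 -1.3 ]
```

```bash
python3 - <<'E'
import numpy as np
n=np.array([.327,-.945])
q0=.268
for k in range(12):
    a=q0+.5*k
    print("q",round(a,3),end=": ")
    for i in range(1,9):
        b=a+.0625*i; dy=5.5*(np.sin(b)-np.sin(a)); dz=5.5*(np.cos(b)-np.cos(a))
        print("(%.2f %.2f %.2f)"%(n[0]*dy,n[1]*dy,dz),end=" ")
    print()
E
```

```text
q 0.268: (0.11 -0.31 -0.10) (0.21 -0.61 -0.22) (0.31 -0.91 -0.36) (0.41 -1.20 -0.53) (0.51 -1.47 -0.70) (0.60 -1.74 -0.90) (0.69 -1.99 -1.12) (0.77 -2.23 -1.35) 
q 0.768: (0.08 -0.23 -0.25) (0.15 -0.44 -0.51) (0.22 -0.63 -0.78) (0.28 -0.81 -1.07) (0.34 -0.97 -1.37) (0.39 -1.12 -1.67) (0.43 -1.24 -1.99) (0.47 -1.35 -2.32) 
q 1.268: (0.03 -0.09 -0.33) (0.05 -0.15 -0.67) (0.07 -0.20 -1.01) (0.08 -0.23 -1.35) (0.08 -0.24 -1.69) (0.08 -0.22 -2.04) (0.07 -0.19 -2.38) (0.05 -0.14 -2.72) 
q 1.768: (-0.03 0.07 -0.33) (-0.06 0.17 -0.66) (-0.10 0.28 -0.99) (-0.14 0.41 -1.30) (-0.19 0.56 -1.61) (-0.25 0.73 -1.90) (-0.32 0.91 -2.18) (-0.38 1.11 -2.45) 
q 2.268: (-0.07 0.22 -0.26) (-0.15 0.45 -0.50) (-0.24 0.69 -0.72) (-0.33 0.95 -0.93) (-0.42 1.22 -1.13) (-0.52 1.50 -1.30) (-0.62 1.79 -1.45) (-0.72 2.09 -1.59) 
q 2.768: (-0.11 0.31 -0.12) (-0.21 0.62 -0.21) (-0.32 0.94 -0.28) (-0.43 1.26 -0.34) (-0.55 1.58 -0.37) (-0.66 1.90 -0.38) (-0.77 2.23 -0.37) (-0.88 2.55 -0.34) 
q 3.268: (-0.11 0.32 0.05) (-0.22 0.64 0.13) (-0.33 0.95 0.22) (-0.43 1.26 0.34) (-0.54 1.55 0.48) (-0.64 1.84 0.63) (-0.73 2.12 0.81) (-0.83 2.39 1.00) 
q 3.768: (-0.09 0.26 0.21) (-0.17 0.50 0.44) (-0.25 0.73 0.68) (-0.33 0.95 0.94) (-0.40 1.15 1.21) (-0.46 1.33 1.49) (-0.52 1.50 1.79) (-0.57 1.65 2.09) 
q 4.268: (-0.05 0.13 0.31) (-0.08 0.24 0.64) (-0.12 0.33 0.97) (-0.14 0.41 1.30) (-0.16 0.46 1.64) (-0.17 0.49 1.98) (-0.17 0.50 2.33) (-0.17 0.50 2.67) 
q 4.768: (0.01 -0.03 0.34) (0.03 -0.08 0.68) (0.05 -0.14 1.02) (0.08 -0.23 1.35) (0.12 -0.34 1.67) (0.16 -0.47 1.99) (0.21 -0.61 2.30) (0.27 -0.77 2.60) 
q 5.268: (0.06 -0.18 0.29) (0.13 -0.38 0.56) (0.20 -0.59 0.82) (0.28 -0.82 1.07) (0.37 -1.06 1.30) (0.45 -1.31 1.51) (0.55 -1.58 1.71) (0.64 -1.85 1.89) 
q 5.768: (0.10 -0.29 0.16) (0.20 -0.58 0.30) (0.31 -0.89 0.42) (0.41 -1.20 0.52) (0.52 -1.51 0.60) (0.63 -1.83 0.66) (0.75 -2.16 0.70) (0.86 -2.48 0.71)
```

Emit:
servo_tool([
  {"ax": 0,"ay": 0,"az": 0,"x": 0.11,"y": -0.31,"z": -0.1,"claw": 0.95},
  {"ax": 0,"ay": 0,"az": 0,"x": 0.21,"y": -0.61,"z": -0.22,"claw": 0.95},
  {"ax": 0,"ay": 0,"az": 0,"x": 0.31,"y": -0.91,"z": -0.36,"claw": 0.95},
  {"ax": 0,"ay": 0,"az": 0,"x": 0.41,"y": -1.2,"z": -0.53,"claw": 0.95},
  {"ax": 0,"ay": 0,"az": 0,"x": 0.51,"y": -1.47,"z": -0.7,"claw": 0.95},
  {"ax": 0,"ay": 0,"az": 0,"x": 0.6,"y": -1.74,"z": -0.9,"claw": 0.95},
  {"ax": 0,"ay": 0,"az": 0,"x": 0.69,"y": -1.99,"z": -1.12,"claw": 0.95},
  {"ax": 0,"ay": 0,"az": 0,"x": 0.77,"y": -2.23,"z": -1.35,"claw": 0.95},
])

```text
clock: 7.42
position: [0.657, 0.151, 0.3237]
eef_rot: [-3.094, -0.528, -0.002]
wrist_force: [-5.4, 2.5, 12.5]
opening: 0.0181
gripper_force: 59.4
```

Emit:
servo_tool([
  {"ax": 0,"ay": 0,"az": 0,"x": 0.08,"y": -0.23,"z": -0.25,"claw": 0.95},
  {"ax": 0,"ay": 0,"az": 0,"x": 0.15,"y": -0.44,"z": -0.51,"claw": 0.95},
  {"ax": 0,"ay": 0,"az": 0,"x": 0.22,"y": -0.63,"z": -0.78,"claw": 0.95},
  {"ax": 0,"ay": 0,"az": 0,"x": 0.28,"y": -0.81,"z": -1.07,"claw": 0.95},
  {"ax": 0,"ay": 0,"az": 0,"x": 0.34,"y": -0.97,"z": -1.37,"claw": 0.95},
  {"ax": 0,"ay": 0,"az": 0,"x": 0.39,"y": -1.12,"z": -1.67,"claw": 0.95},
  {"ax": 0,"ay": 0,"az": 0,"x": 0.43,"y": -1.24,"z": -1.99,"claw": 0.95},
  {"ax": 0,"ay": 0,"az": 0,"x": 0.47,"y": -1.35,"z": -2.32,"claw": 0.95},
])

```text
clock: 8.08
position: [0.6619, 0.1366, 0.3001]
eef_rot: [-3.096, -0.527, -0.002]
wrist_force: [-4.7, 1.3, 10.3]
opening: 0.0182
gripper_force: 59.2
```

Emit:
servo_tool([
  {"ax": 0,"ay": 0,"az": 0,"x": 0.03,"y": -0.09,"z": -0.33,"claw": 0.95},
  {"ax": 0,"ay": 0,"az": 0,"x": 0.05,"y": -0.15,"z": -0.67,"claw": 0.95},
  {"ax": 0,"ay": 0,"az": 0,"x": 0.07,"y": -0.2,"z": -1.01,"claw": 0.95},
  {"ax": 0,"ay": 0,"az": 0,"x": 0.08,"y": -0.23,"z": -1.35,"claw": 0.95},
  {"ax": 0,"ay": 0,"az": 0,"x": 0.08,"y": -0.24,"z": -1.69,"claw": 0.95},
  {"ax": 0,"ay": 0,"az": 0,"x": 0.08,"y": -0.22,"z": -2.04,"claw": 0.95},
  {"ax": 0,"ay": 0,"az": 0,"x": 0.07,"y": -0.19,"z": -2.38,"claw": 0.95},
  {"ax": 0,"ay": 0,"az": 0,"x": 0.05,"y": -0.14,"z": -2.72,"claw": 0.95},
])

```text
clock: 8.75
position: [0.6625, 0.1349, 0.2726]
eef_rot: [-3.096, -0.527, -0.002]
wrist_force: [-3.7, 0.8, 10.4]
opening: 0.0185
gripper_force: 59.2
```

Emit:
servo_tool([
  {"ax": 0,"ay": 0,"az": 0,"x": -0.03,"y": 0.07,"z": -0.33,"claw": 0.95},
  {"ax": 0,"ay": 0,"az": 0,"x": -0.06,"y": 0.17,"z": -0.66,"claw": 0.95},
  {"ax": 0,"ay": 0,"az": 0,"x": -0.1,"y": 0.28,"z": -0.99,"claw": 0.95},
  {"ax": 0,"ay": 0,"az": 0,"x": -0.14,"y": 0.41,"z": -1.3,"claw": 0.95},
  {"ax": 0,"ay": 0,"az": 0,"x": -0.19,"y": 0.56,"z": -1.61,"claw": 0.95},
  {"ax": 0,"ay": 0,"az": 0,"x": -0.25,"y": 0.73,"z": -1.9,"claw": 0.95},
  {"ax": 0,"ay": 0,"az": 0,"x": -0.32,"y": 0.91,"z": -2.18,"claw": 0.95},
  {"ax": 0,"ay": 0,"az": 0,"x": -0.38,"y": 1.11,"z": -2.45,"claw": 0.95},
])

```text
clock: 9.42
position: [0.6588, 0.1456, 0.2482]
eef_rot: [3.097, 0.526, 0.002]
wrist_force: [-4.0, 0.6, 9.9]
opening: 0.0183
gripper_force: 59.2
```

Emit:
servo_tool([
  {"ax": 0,"ay": 0,"az": 0,"x": -0.07,"y": 0.22,"z": -0.26,"claw": 0.95},
  {"ax": 0,"ay": 0,"az": 0,"x": -0.15,"y": 0.45,"z": -0.5,"claw": 0.95},
  {"ax": 0,"ay": 0,"az": 0,"x": -0.24,"y": 0.69,"z": -0.72,"claw": 0.95},
  {"ax": 0,"ay": 0,"az": 0,"x": -0.33,"y": 0.95,"z": -0.93,"claw": 0.95},
  {"ax": 0,"ay": 0,"az": 0,"x": -0.42,"y": 1.22,"z": -1.13,"claw": 0.95},
  {"ax": 0,"ay": 0,"az": 0,"x": -0.52,"y": 1.5,"z": -1.3,"claw": 0.95},
  {"ax": 0,"ay": 0,"az": 0,"x": -0.62,"y": 1.79,"z": -1.45,"claw": 0.95},
  {"ax": 0,"ay": 0,"az": 0,"x": -0.72,"y": 2.09,"z": -1.59,"claw": 0.95},
])

```text
clock: 10.08
position: [0.652, 0.1655, 0.2323]
eef_rot: [3.096, 0.525, 0.003]
wrist_force: [-2.7, -2.4, 10.4]
opening: 0.018
gripper_force: 59.1
```

Emit:
servo_tool([
  {"ax": 0,"ay": 0,"az": 0,"x": -0.11,"y": 0.31,"z": -0.12,"claw": 0.95},
  {"ax": 0,"ay": 0,"az": 0,"x": -0.21,"y": 0.62,"z": -0.21,"claw": 0.95},
  {"ax": 0,"ay": 0,"az": 0,"x": -0.32,"y": 0.94,"z": -0.28,"claw": 0.95},
  {"ax": 0,"ay": 0,"az": 0,"x": -0.43,"y": 1.26,"z": -0.34,"claw": 0.95},
  {"ax": 0,"ay": 0,"az": 0,"x": -0.55,"y": 1.58,"z": -0.37,"claw": 0.95},
  {"ax": 0,"ay": 0,"az": 0,"x": -0.66,"y": 1.9,"z": -0.38,"claw": 0.95},
  {"ax": 0,"ay": 0,"az": 0,"x": -0.77,"y": 2.23,"z": -0.37,"claw": 0.95},
  {"ax": 0,"ay": 0,"az": 0,"x": -0.88,"y": 2.55,"z": -0.34,"claw": 0.95},
])

```text
clock: 10.75
position: [0.6433, 0.1909, 0.228]
eef_rot: [3.095, 0.524, 0.003]
wrist_force: [0.3, -2.8, 6.6]
opening: 0.0181
gripper_force: 58.7
```

Emit:
servo_tool([
  {"ax": 0,"ay": 0,"az": 0,"x": -0.11,"y": 0.32,"z": 0.05,"claw": 0.95},
  {"ax": 0,"ay": 0,"az": 0,"x": -0.22,"y": 0.64,"z": 0.13,"claw": 0.95},
  {"ax": 0,"ay": 0,"az": 0,"x": -0.33,"y": 0.95,"z": 0.22,"claw": 0.95},
  {"ax": 0,"ay": 0,"az": 0,"x": -0.43,"y": 1.26,"z": 0.34,"claw": 0.95},
  {"ax": 0,"ay": 0,"az": 0,"x": -0.54,"y": 1.55,"z": 0.48,"claw": 0.95},
  {"ax": 0,"ay": 0,"az": 0,"x": -0.64,"y": 1.84,"z": 0.63,"claw": 0.95},
  {"ax": 0,"ay": 0,"az": 0,"x": -0.73,"y": 2.12,"z": 0.81,"claw": 0.95},
  {"ax": 0,"ay": 0,"az": 0,"x": -0.83,"y": 2.39,"z": 1.0,"claw": 0.95},
])

```text
clock: 11.42
position: [0.6347, 0.216, 0.2375]
eef_rot: [3.096, 0.526, 0.003]
wrist_force: [3.1, -5.2, 4.0]
opening: 0.0182
gripper_force: 58.6
```

Emit:
servo_tool([
  {"ax": 0,"ay": 0,"az": 0,"x": -0.09,"y": 0.26,"z": 0.21,"claw": 0.95},
  {"ax": 0,"ay": 0,"az": 0,"x": -0.17,"y": 0.5,"z": 0.44,"claw": 0.95},
  {"ax": 0,"ay": 0,"az": 0,"x": -0.25,"y": 0.73,"z": 0.68,"claw": 0.95},
  {"ax": 0,"ay": 0,"az": 0,"x": -0.33,"y": 0.95,"z": 0.94,"claw": 0.95},
  {"ax": 0,"ay": 0,"az": 0,"x": -0.4,"y": 1.15,"z": 1.21,"claw": 0.95},
  {"ax": 0,"ay": 0,"az": 0,"x": -0.46,"y": 1.33,"z": 1.49,"claw": 0.95},
  {"ax": 0,"ay": 0,"az": 0,"x": -0.52,"y": 1.5,"z": 1.79,"claw": 0.95},
  {"ax": 0,"ay": 0,"az": 0,"x": -0.57,"y": 1.65,"z": 2.09,"claw": 0.95},
])

```text
clock: 12.08
position: [0.6289, 0.2328, 0.2578]
eef_rot: [3.096, 0.526, 0.003]
wrist_force: [4.0, -3.6, -0.4]
opening: 0.0176
gripper_force: 58.5
```

Emit:
servo_tool([
  {"ax": 0,"ay": 0,"az": 0,"x": -0.05,"y": 0.13,"z": 0.31,"claw": 0.95},
  {"ax": 0,"ay": 0,"az": 0,"x": -0.08,"y": 0.24,"z": 0.64,"claw": 0.95},
  {"ax": 0,"ay": 0,"az": 0,"x": -0.12,"y": 0.33,"z": 0.97,"claw": 0.95},
  {"ax": 0,"ay": 0,"az": 0,"x": -0.14,"y": 0.41,"z": 1.3,"claw": 0.95},
  {"ax": 0,"ay": 0,"az": 0,"x": -0.16,"y": 0.46,"z": 1.64,"claw": 0.95},
  {"ax": 0,"ay": 0,"az": 0,"x": -0.17,"y": 0.49,"z": 1.98,"claw": 0.95},
  {"ax": 0,"ay": 0,"az": 0,"x": -0.17,"y": 0.5,"z": 2.33,"claw": 0.95},
  {"ax": 0,"ay": 0,"az": 0,"x": -0.17,"y": 0.5,"z": 2.67,"claw": 0.95},
])

```text
clock: 12.75
position: [0.627, 0.2384, 0.2838]
eef_rot: [3.096, 0.527, 0.003]
wrist_force: [4.7, -2.2, -4.1]
opening: 0.018
gripper_force: 58.6
```

Emit:
servo_tool([
  {"ax": 0,"ay": 0,"az": 0,"x": 0.01,"y": -0.03,"z": 0.34,"claw": 0.95},
  {"ax": 0,"ay": 0,"az": 0,"x": 0.03,"y": -0.08,"z": 0.68,"claw": 0.95},
  {"ax": 0,"ay": 0,"az": 0,"x": 0.05,"y": -0.14,"z": 1.02,"claw": 0.95},
  {"ax": 0,"ay": 0,"az": 0,"x": 0.08,"y": -0.23,"z": 1.35,"claw": 0.95},
  {"ax": 0,"ay": 0,"az": 0,"x": 0.12,"y": -0.34,"z": 1.67,"claw": 0.95},
  {"ax": 0,"ay": 0,"az": 0,"x": 0.16,"y": -0.47,"z": 1.99,"claw": 0.95},
  {"ax": 0,"ay": 0,"az": 0,"x": 0.21,"y": -0.61,"z": 2.3,"claw": 0.95},
  {"ax": 0,"ay": 0,"az": 0,"x": 0.27,"y": -0.77,"z": 2.6,"claw": 0.95},
])

```text
clock: 13.42
position: [0.6293, 0.2319, 0.309]
eef_rot: [-3.096, -0.528, -0.001]
wrist_force: [6.0, 0.8, -6.1]
opening: 0.0179
gripper_force: 58.6
```

Emit:
servo_tool([
  {"ax": 0,"ay": 0,"az": 0,"x": 0.06,"y": -0.18,"z": 0.29,"claw": 0.95},
  {"ax": 0,"ay": 0,"az": 0,"x": 0.13,"y": -0.38,"z": 0.56,"claw": 0.95},
  {"ax": 0,"ay": 0,"az": 0,"x": 0.2,"y": -0.59,"z": 0.82,"claw": 0.95},
  {"ax": 0,"ay": 0,"az": 0,"x": 0.28,"y": -0.82,"z": 1.07,"claw": 0.95},
  {"ax": 0,"ay": 0,"az": 0,"x": 0.37,"y": -1.06,"z": 1.3,"claw": 0.95},
  {"ax": 0,"ay": 0,"az": 0,"x": 0.45,"y": -1.31,"z": 1.51,"claw": 0.95},
  {"ax": 0,"ay": 0,"az": 0,"x": 0.55,"y": -1.58,"z": 1.71,"claw": 0.95},
  {"ax": 0,"ay": 0,"az": 0,"x": 0.64,"y": -1.85,"z": 1.89,"claw": 0.95},
])

```text
clock: 14.08
position: [0.6349, 0.2161, 0.3273]
eef_rot: [-3.091, -0.531, 0.001]
wrist_force: [4.2, 4.8, -6.9]
opening: 0.0181
gripper_force: 58.8
```

Emit:
servo_tool([
  {"ax": 0,"ay": 0,"az": 0,"x": 0.1,"y": -0.29,"z": 0.16,"claw": 0.95},
  {"ax": 0,"ay": 0,"az": 0,"x": 0.2,"y": -0.58,"z": 0.3,"claw": 0.95},
  {"ax": 0,"ay": 0,"az": 0,"x": 0.31,"y": -0.89,"z": 0.42,"claw": 0.95},
  {"ax": 0,"ay": 0,"az": 0,"x": 0.41,"y": -1.2,"z": 0.52,"claw": 0.95},
  {"ax": 0,"ay": 0,"az": 0,"x": 0.52,"y": -1.51,"z": 0.6,"claw": 0.95},
  {"ax": 0,"ay": 0,"az": 0,"x": 0.63,"y": -1.83,"z": 0.66,"claw": 0.95},
  {"ax": 0,"ay": 0,"az": 0,"x": 0.75,"y": -2.16,"z": 0.7,"claw": 0.95},
  {"ax": 0,"ay": 0,"az": 0,"x": 0.86,"y": -2.48,"z": 0.71,"claw": 0.95},
])

```text
clock: 14.75
position: [0.6425, 0.1947, 0.3366]
eef_rot: [-3.083, -0.534, 0.005]
wrist_force: [-4.6, 9.5, 8.5]
opening: 0.0183
gripper_force: 60.5
```

```bash
cat > fit.py <<'E'
import numpy as np
from scipy.optimize import least_squares
D=np.array(eval(open("data.txt").read()))
n=np.array([.327,-.945]);u=np.array([.945,.327])
y=(D[:,:2]-[.5414,.1508])@n; z=D[:,2]
f=least_squares(lambda p:np.hypot(y-p[0],z-p[1])-.055,[0,.28]).x
q=np.unwrap(np.arctan2(y-f[0],z-f[1])); r=np.hypot(y-f[0],z-f[1])
F=D[:,3:]-[0,-.4,1.0]; Fn=F[:,:2]@n
R=-(Fn*np.cos(q)-F[:,2]*np.sin(q)); rad=Fn*np.sin(q)+F[:,2]*np.cos(q)
print("centre",f)
for a in zip(q,r*1e3,R,rad,F[:,:2]@u): print(np.round(a,2))
for s in (slice(None),slice(0,-1)):
    A=np.c_[np.ones_like(q),np.sin(q),np.cos(q)][s]; c,res,_,_=np.linalg.lstsq(A,R[s],rcond=None)
    # R=c-Asin(q+d): -A cos d = c1, -A sin d = c2
    d=np.arctan2(-c[2],-c[1]); print("c",c[0],"A",np.hypot(*c[1:]),"bottom q",(np.pi-d)%(2*np.pi),"rms",np.sqrt(res/len(A)))
E
cat > data.txt <<'E'
[[.657,.151,.3237,-5.4,2.5,12.5],[.6619,.1366,.3001,-4.7,1.3,10.3],[.6625,.1349,.2726,-3.7,.8,10.4],[.6588,.1456,.2482,-4,.6,9.9],[.652,.1655,.2323,-2.7,-2.4,10.4],[.6433,.1909,.228,.3,-2.8,6.6],[.6347,.216,.2375,3.1,-5.2,4],[.6289,.2328,.2578,4,-3.6,-.4],[.627,.2384,.2838,4.7,-2.2,-4.1],[.6293,.2319,.309,6,.8,-6.1],[.6349,.2161,.3273,4.2,4.8,-6.9],[.6425,.1947,.3366,-4.6,9.5,8.5]]
E
python3 fit.py
```

```text
centre [0.00047362 0.28262554]
[ 0.74 55.37 11.06  5.51 -4.15]
[ 1.250e+00  5.519e+01  9.820e+00 -4.000e-02 -3.890e+00]
[ 1.75 55.07  8.82 -4.02 -3.1 ]
[ 2.25 54.95  5.53 -7.33 -3.45]
[ 2.73 54.84  4.66 -8.23 -3.21]
[ 3.23 54.86  1.84 -5.79 -0.5 ]
[ 3.75 55.08  2.83 -5.64  1.36]
[ 4.25 55.24  3.2  -3.24  2.73]
[ 4.73 55.28  5.03 -3.35  3.85]
[ 5.21 55.09  5.84 -4.13  6.06]
[ 5.67 54.73  7.45 -4.4   5.67]
[ 6.12 54.7   9.49  9.17 -1.11]
c 6.5552981891826665 A 4.178975675682604 bottom q 5.300135879444552 rms [0.53665293]
c 6.569996739167699 A 4.202472327154779 bottom q 5.295971145845108 rms [0.55903689]
```

Emit:
servo_tool([
  {"ax": 0,"ay": 0,"az": 0,"x": -0.11,"y": 0.32,"z": -0.01,"claw": 0.95},
  {"ax": 0,"ay": 0,"az": 0,"x": -0.23,"y": 0.65,"z": -0.05,"claw": 0.95},
  {"ax": 0,"ay": 0,"az": 0,"x": -0.34,"y": 0.97,"z": -0.11,"claw": 0.95},
  {"ax": 0,"ay": 0,"az": 0,"x": -0.45,"y": 1.28,"z": -0.19,"claw": 0.95},
  {"ax": 0,"ay": 0,"az": 0,"x": -0.55,"y": 1.59,"z": -0.29,"claw": 0.95},
  {"ax": 0,"ay": 0,"az": 0,"x": -0.66,"y": 1.9,"z": -0.41,"claw": 0.95},
  {"ax": 0,"ay": 0,"az": 0,"x": -0.76,"y": 2.19,"z": -0.55,"claw": 0.95},
  {"ax": 0,"ay": 0,"az": 0,"x": -0.86,"y": 2.48,"z": -0.71,"claw": 0.95},
])

```text
clock: 15.42
position: [0.636, 0.2123, 0.3303]
eef_rot: [-3.097, -0.527, -0.002]
wrist_force: [2.7, -2.7, 6.7]
opening: 0.0181
gripper_force: 60.1
```

Emit:
servo_tool([
  {"ax": 0,"ay": 0,"az": 0,"x": -0.09,"y": 0.27,"z": -0.18,"claw": 0.95},
  {"ax": 0,"ay": 0,"az": 0,"x": -0.19,"y": 0.54,"z": -0.38,"claw": 0.95},
  {"ax": 0,"ay": 0,"az": 0,"x": -0.27,"y": 0.79,"z": -0.59,"claw": 0.95},
  {"ax": 0,"ay": 0,"az": 0,"x": -0.36,"y": 1.03,"z": -0.82,"claw": 0.95},
  {"ax": 0,"ay": 0,"az": 0,"x": -0.44,"y": 1.26,"z": -1.07,"claw": 0.95},
  {"ax": 0,"ay": 0,"az": 0,"x": -0.51,"y": 1.47,"z": -1.33,"claw": 0.95},
  {"ax": 0,"ay": 0,"az": 0,"x": -0.58,"y": 1.67,"z": -1.6,"claw": 0.95},
])

```text
clock: 16.0
position: [0.6303, 0.2288, 0.3144]
eef_rot: [-3.097, -0.527, -0.003]
wrist_force: [2.2, -3.0, 7.0]
opening: 0.0179
gripper_force: 60.2
```

Emit:
servo_tool([
  {"ax": 0,"ay": 0,"az": 0,"x": 0.04,"y": -0.13,"z": 0.17,"claw": 0.95},
  {"ax": 0,"ay": 0,"az": 0,"x": 0.09,"y": -0.26,"z": 0.34,"claw": 0.95},
  {"ax": 0,"ay": 0,"az": 0,"x": 0.13,"y": -0.39,"z": 0.51,"claw": 0.95},
  {"ax": 0,"ay": 0,"az": 0,"x": 0.13,"y": -0.39,"z": 0.51,"claw": 0.95},
  {"ax": 0,"ay": 0,"az": 0,"x": 0.13,"y": -0.39,"z": 0.51,"claw": 0.95},
  {"ax": 0,"ay": 0,"az": 0,"x": 0.13,"y": -0.39,"z": 0.51,"claw": 0.95},
  {"ax": 0,"ay": 0,"az": 0,"x": 0.13,"y": -0.39,"z": 0.51,"claw": 0.95},
  {"ax": 0,"ay": 0,"az": 0,"x": 0.13,"y": -0.39,"z": 0.51,"claw": 0.95},
  {"ax": 0,"ay": 0,"az": 0,"x": 0.13,"y": -0.39,"z": 0.51,"claw": 0.95},
  {"ax": 0,"ay": 0,"az": 0,"x": 0.13,"y": -0.39,"z": 0.51,"claw": 0.95},
  {"ax": 0,"ay": 0,"az": 0,"x": 0.13,"y": -0.39,"z": 0.51,"claw": 0.95},
  {"ax": 0,"ay": 0,"az": 0,"x": 0.13,"y": -0.39,"z": 0.51,"claw": 0.95},
])

```text
clock: 17.0
position: [0.6311, 0.2266, 0.3173]
eef_rot: [-3.095, -0.529, -0.001]
wrist_force: [4.9, 1.0, -3.6]
opening: 0.0182
gripper_force: 59.2
```

```bash
python3 - <<'E'
from plant import arm,capture
import numpy as np,cv2
s=arm.sense();p=s["position"];n=np.array([.327,-.945])
print(p,s["wrist_force"],np.abs(s["dq"]).max(),(np.arctan2((p[:2]-[.5414,.1508])@n-.0005,p[2]-.2826))%(2*np.pi))
cv2.imwrite("pics/side_end.png",cv2.resize(capture("side")[60:180,150:310,::-1],(800,600),interpolation=cv2.INTER_CUBIC))
E
```

```text
[0.63111477 0.22658974 0.31726719] [ 4.90081151  0.95897734 -3.62501612] 0.002035083014046549 5.39336267143998
```

View pics/side_end.png

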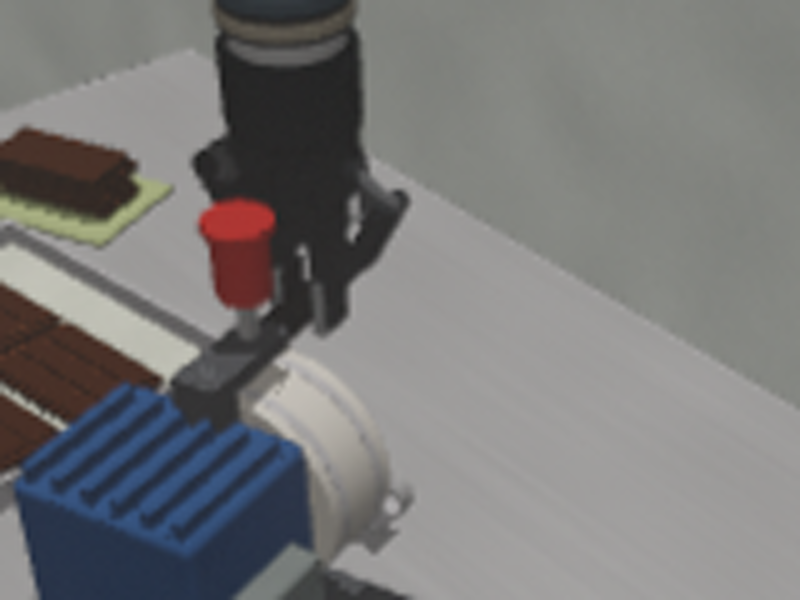

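The picture shows the red cap up on its stem at (238,255) and the fingers still closed on the handle behind it. The crank stands still at 5.39 rad, and the force fits put the heavy side at the bottom at about 5.3 to 5.5.

```bash
python3 -c "
from plant import arm
print(arm.job_done())"
```

```text
the job is handed in; nothing more can be done
None
```

I handed the job in with the cap pulled up to its stop, the drum turned just under one full turn (to about 6.1 rad, past the 5.5 rad mark), and the handle still gripped and standing still at 5.39 rad; the force readings put heavy side down at 5.3 to 5.5 rad, and no verdict came back.

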